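# Demagnetise the let-down key

### The job

Switch the demagnetizer on, then pass the steel end of the let-down key up through the sloping coil from the robot's side until its socket head shows beyond the far mouth, and draw it back out the way it came without knocking the machine. With the current still on, lay the key gently lengthways on the cradle, between the cheeks and flat on the plank, and let go; only then switch off. Leave the barrel, wheel, loupe and bottle where they are.

Things in the scene. Friction and masses are not known exactly. Their poses are not given: they have to be found in the camera images.
- demagnetizer: Fixed cream enamel demagnetizer. Base block 150 (x) x 210 (y) x 40 mm high; origin at the centre of its underside, x away from the robot. On it: the coil head (centre at x 0, y -45, z 190 mm, top 245 mm up, on a 50 x 60 mm neck at x -3 to 47 mm) and, to the other side, the red rocker switch (pivot at x 0, y +70, z 54 mm).
- coil: Coil head, part of the demagnetizer: square cream ring 96 x 96 mm, 50 mm long, with a 46 x 46 mm square bore right through. Origin at the bore's centre; x along the bore, away from the robot and rising 35 degrees; y level; z square to the bore, up and towards the robot. Mouths at x = -25 mm (near, low; its upper lip overhangs the approach) and +25 mm (far, high).
- rocker (a joint): Red rocker switch, a flat bar 66 x 24 x 8 mm lying along the demagnetizer's x, rocking about a level pivot along y. 0 rad = off (near end up, far end down); 0.44 rad = on (near end pressed down, far end up). It stays where it is left; it takes about 2 N on an end.
- rocker_near (a point): Point on the top face of the rocker, 26 mm from the pivot, at the end nearer the robot. Press down here to switch on. It is about 64 mm above the counter when off and 52 mm when on.
- rocker_far (a point): Point on the top face of the rocker, 26 mm from the pivot, at the end farther from the robot. Press down here to switch off. About 52 mm above the counter when off, 64 mm when on.
- key: Loose let-down key, 190 mm long, about 160 g, flat on the counter, steel end away from the robot. Origin under its middle, at its underside; x from handle to steel end, centre line at z = 13 mm. Wooden handle 26 x 26 mm from x = -95 to -11 (grip at about -45); steel shank 13 mm thick to 63; square steel socket head 26 x 26 mm to 95. Balances at x = +8.
- key_tip (a point): Centre of the end face of the key's socket head (x = 95, y = 0, z = 13 mm in the key's frame).
- key_neck (a point): Where the key's shank leaves the handle (x = -11, y = 0, z = 13 mm in the key's frame).
- cradle: Fixed pale wooden cradle: plank 210 (x) x 74 x 16 mm high, origin at the centre of its underside. At each end (73 to 103 mm along x) a pair of cheeks, 16 mm thick, rising 14 mm above the plank, 38 mm apart; the middle is open. The key lies on the plank along x, either way round, between the cheeks, middle over middle.
- barrel: Bystander: steel mainspring barrel, 80 mm across, 55 mm high; origin at the centre of its underside.
- wheel: Bystander: brass ratchet wheel lying flat, 90 mm across, 12 mm thick, hub 22 mm high; origin at the centre of its underside.
- loupe: Bystander: tarnished nickel loupe, 40 mm across, 38 mm high, standing in front of the demagnetizer; origin at the centre of its underside.
- bottle: Bystander: amber bottle, 46 mm across, 120 mm high; origin at the centre of its underside.
Mind the look-alikes: they are no part of the job. What is meant by the key is not orange, and is the smaller of those in its own colour.

How it is judged (in metres and radians):
On the way, in this order (a step that is already met when the one before it is completed fails the run):
1. the demagnetizer is switched on (value of joint rocker above 0.36 rad), for 0.1 s.
2. switched on, the key's head is through the coil and at least 5 mm beyond the far mouth, its neck still before the near mouth (value of joint rocker above 0.36 rad and x of key_tip in the frame of coil above 0.03 m and y of key_tip in the frame of coil between -0.024 and 0.024 m and z of key_tip in the frame of coil between -0.024 and 0.024 m and x of key_neck in the frame of coil below -0.025 m and y of key_neck in the frame of coil between -0.04 and 0.04 m and z of key_neck in the frame of coil between -0.04 and 0.04 m), for 0.1 s.
3. still on, the key is drawn back right out of the near mouth (value of joint rocker above 0.36 rad and x of key_tip in the frame of coil below -0.03 m), for 0.1 s.
4. still on, the key lies in the cradle, released (value of joint rocker above 0.36 rad and x of key in the frame of cradle between -0.025 and 0.025 m and y of key in the frame of cradle between -0.012 and 0.012 m and z of key in the frame of cradle between 0.012 and 0.02 m and angle between the x axis of key and the x axis of cradle, either way round below 0.12 rad and angle between key's own x axis and vertical between 1.5 and 1.64 rad and contact force between the fingers and key below 0.1 N), for 0.2 s.
At the end, for the whole second after the job is handed in: Rocker off (below 0.08 rad); key released, at rest and flat on the cradle's plank (height within 4 mm), its middle within 25 mm lengthways and 12 mm sideways of the cradle's, parallel within 7 degrees either way round; each bystander within 25 mm of its start (value of joint rocker below 0.08 rad and x of key in the frame of cradle between -0.025 and 0.025 m and y of key in the frame of cradle between -0.012 and 0.012 m and z of key in the frame of cradle between 0.012 and 0.02 m and angle between the x axis of key and the x axis of cradle, either way round below 0.12 rad and angle between key's own x axis and vertical between 1.5 and 1.64 rad and contact force between the fingers and key below 0.1 N and linear speed of key below 0.02 m/s and distance of each of barrel, wheel, loupe, bottle from where it was at the start of the episode below 0.025 m); the robot touches nothing.
It fails at once if the key knocks the demagnetizer or its coil (more than 8 N) (contact force between key and demagnetizer above 8 N).
It fails at once if the key is dropped (falls free by more than about 10 mm) (contact force between the fingers and key below 0.1 N and linear speed of key above 0.45 m/s).
It fails at once if a bystander is shifted by more than 25 mm or tipped (distance of any of barrel, wheel, loupe, bottle from where it was at the start of the episode above 0.025 m or angle between any of barrel, wheel, loupe, bottle's own z axis and vertical above 0.35 rad).
It also fails if it takes over 72 s, if anything falls off the work surface, if the arm or the gripper's body presses on something with over 40 N, if the wrist force passes 120 N, or if a joint passes its speed limit or range.

### The arm

A 6-joint arm with a two-finger parallel gripper is mounted at the origin on the work surface. World frame = base frame: x ahead of the robot, y to its left, z up, the work surface at z = 0. Lengths are in mm, angles in rad, forces in N, time in s.
With the tool pointing down it reaches from about 275 to 825 mm from the base axis. Payload 5.2 kg.
Tool frame: the origin (TCP) lies at the very end of the fingers, on their centre line; the grasp point (between the pads) lies 19 mm behind it; z points along the fingers, y is the line along which they close (so a half turn about z gives the same grasp; the last joint's range is limited). The gripper opens to 93 mm and grips with 3 to 60 N. Pads are 15 mm wide; open, the fingers measure 128 mm over their backs; the gripper's body (75 mm by 188 mm) begins 65 mm behind the grasp point.
Start: joints at [-1.536, 0.259, 1.535, -0, 1.348, -0.203], TCP at [129.582, -534.522, 218.653] pointing down, gripper open.
Joint ranges: [-3.14, 3.14], [-0.91, 2.08], [0.19, 2.58], [-1.22, 4.36], [0.22, 2.71], [-3.12, 3.12]. Speed limits (rad/s): [2.57, 2.57, 3.14, 3.14, 3.14, 3.14].

### API

Orientations are given as [roll, pitch, yaw] about the fixed x, y, z axes, in that order (R = Rz(yaw) Ry(pitch) Rx(roll)).
In Python, from bench import robot gives the robot as it stands. The module is installed in compiled form; this text tells all that it offers. Calls block until the motion is done:
- robot.move_ptp(position, orientation): joint-space move of the TCP to a pose.
- robot.move_linear(position, ori=None, speed=150, f_stop=None): straight line of the TCP; ori=None keeps the orientation; speed is the mean speed in mm/s. With f_stop (N) it stops when the force on the tool has changed by that much, and returns True; else False.
- robot.move_j(angles): joint-space move.
- robot.move_gripper(opening): opening from 0.0 (shut) to 1.0 (fully open); the grip force is fixed at half the most; returns when the fingers have stopped.
- robot.sleep(seconds).
- robot.inverse_kinematics(position, orientation): joint angles nearest the present ones, or None.
- robot.get_image(name): name is "scene" or "top"; returns a dict with "img" (384x512x3 uint8, blue, green, red), "fovy" (degrees; the focal length in pixels is half the picture's height over the tangent of half this angle, whatever the lens; pixels are square), "cx", "cy" (the principal point, pixels), "k1" (the pictures are not rectified: a ray, as slopes to the right and down, at radius r is drawn at 1 + k1 r^2 times it, then the intrinsics apply), "eye" and "orientation" of the camera in the world. Camera axes: x right, y down, z forward; pixel columns grow to the right and rows downward; lengths in mm; the calibration is good to about 2 mm. A picture is of the moment at which its call begins. There is no depth.
A pose or a line that the arm cannot do raises robot.MotionError and nothing moves.
- robot.hand_in(): hands the job in; it is judged then, once.
Readings, each from a call of its own:
- robot.current_t(): time.
- robot.current_qpos(): joint angles.
- robot.current_joint_vel(): joint speeds.
- robot.current_joint_efforts(): joint torques, N m.
- robot.current_tcp_pos(): TCP position.
- robot.current_eef_rot(): TCP orientation.
- robot.current_contact_force(): force on the tool from outside, world axes, zero at the start.
- robot.current_ft_torque(): the same for the moment, N m.
- robot.current_gripper_width(): opening from 0.0 (shut) to 1.0 (fully open).
- robot.current_finger_force(): force on a finger pad.
Only numpy, scipy, OpenCV 4.12 (cv2) and the standard library are available. Lean on these libraries where they do the work, as an engineer would, in place of code of your own. Each camera call takes 0.05 s, during which the arm holds its last target. There are 200 camera calls.

## Working session

There is one attempt and no reset: what is moved stays moved. The work goes in short steps, each a Python script; the robot and the scene stay as the last script left them, time stands still between calls to the robot, and variables do not carry over. Pictures are saved under pics/ and viewed, at most 10 in all, crops included, and the job is handed in when it is done.

```bash
mkdir -p pics
cat > h.py <<'E'
import numpy as np, cv2
from scipy.spatial.transform import Rotation as R
from bench import robot
def snap(n):
    d=robot.get_image(n); return d
def cam(d):
    f=d["img"].shape[0]/2/np.tan(np.radians(d["fovy"])/2)
    o=np.array(d["orientation"],float)
    M=o if o.shape==(3,3) else R.from_euler('xyz',o).as_matrix()
    return f,M,np.array(d["eye"],float)
def proj(d,P):
    f,M,e=cam(d); c=(np.atleast_2d(P)-e)@M; s=c[:,:2]/c[:,2:]; r2=(s**2).sum(1,keepdims=True)
    return s*(1+d["k1"]*r2)*f+[d["cx"],d["cy"]]
def unproj(d,uv,z):
    f,M,e=cam(d); t=(np.atleast_2d(uv)-[d["cx"],d["cy"]])/f; s=t.copy()
    for _ in range(30): s=t/(1+d["k1"]*(s**2).sum(1,keepdims=True))
    r=np.c_[s,np.ones(len(s))]@M.T
    return e+r*((np.reshape(z,(-1,1))-e[2])/r[:,2:])
E
python3 - <<'E'
from h import *
import pickle
for n in("scene","top"):
    d=snap(n); pickle.dump(d,open(f"{n}.pkl","wb"))
    print(n,{k:v for k,v in d.items() if k!="img"})
    cv2.imwrite(f"pics/{n}0.png",cv2.resize(d["img"],(800,600),interpolation=cv2.INTER_CUBIC))
E
```

```text
scene {'fovy': 51.54069656599607, 'cx': 255.96870801751575, 'cy': 192.4946684408642, 'k1': -0.08945446709232804, 'eye': array([934.09027396, 706.19423313, 933.80744019]), 'orientation': array([-2.36131926e+00, -1.85366816e-03,  2.52006789e+00])}
top {'fovy': 52.17489483408806, 'cx': 255.58783799756702, 'cy': 192.410422969493, 'k1': -0.06537940911816761, 'eye': array([ 298.81032031,   49.10270811, 1339.71959707]), 'orientation': array([-2.98697289, -0.00624647, -1.56284883])}
```

View pics/top0.png

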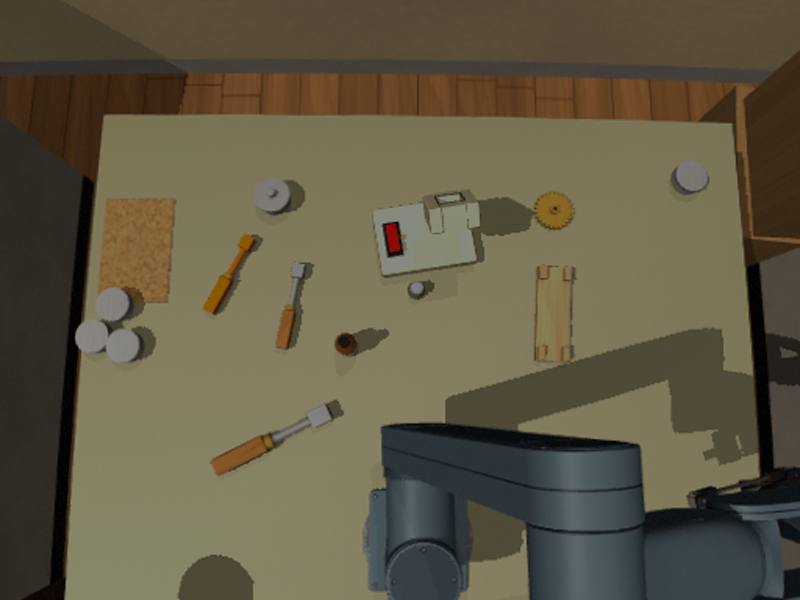

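View pics/scene0.png

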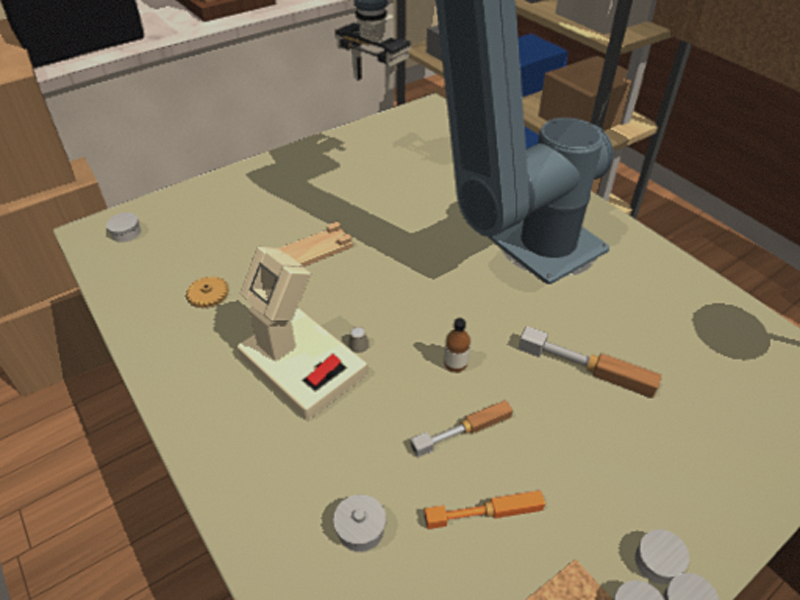

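The top view (800x600) shows three key-shaped things: an orange one at about (230,275), a small wood and steel one at (290,305), and a large wood and steel one at (272,440). The small wood and steel one fits, because it isn't orange and is the smaller of the two in its colour. The demagnetizer is at (427,238), with its rocker at (393,238) and coil at (452,205). The cradle is at (553,313), the loupe at (416,289) and the bottle at (345,344). The scene view agrees. I'll confirm in enlarged crops.

Run:
```python
from h import *
import pickle
d=pickle.load(open("top.pkl","rb")); a=d["img"]
g=lambda im,s:cv2.resize(im,None,fx=s,fy=s,interpolation=cv2.INTER_CUBIC)
cv2.imwrite("pics/t1.png",g(a[115:240,170:375],3.9))
s=pickle.load(open("scene.pkl","rb"))["img"]
cv2.imwrite("pics/s1.png",g(s[140:300,140:340],3.75))
```

```text
(no output)
```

View pics/t1.png

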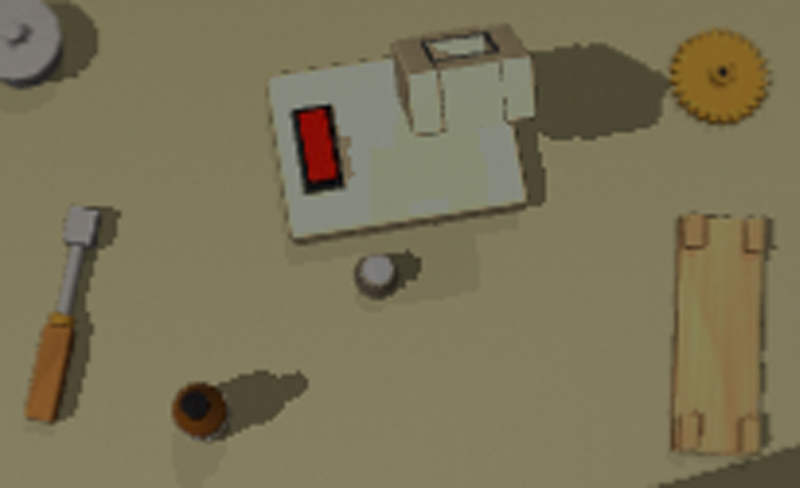

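View pics/s1.png

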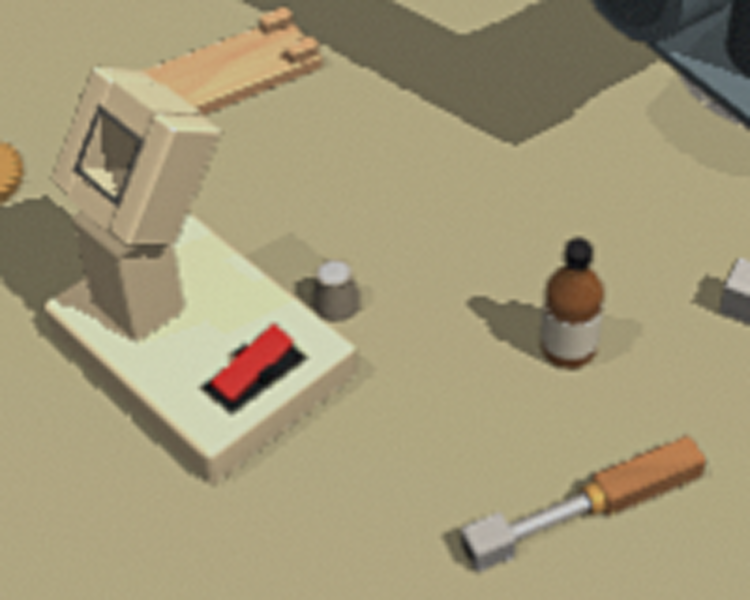

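The crops confirm it. In the top crop the key has a brown handle at (50,370), a slim shank and a grey socket head at (82,228). I've read the corner pixels off both crops; next I'll fit the poses and overlay them as a check.

```bash
cat > fit.py <<'E'
from h import *
import pickle
from scipy.optimize import least_squares
T=pickle.load(open("top.pkl","rb")); S=pickle.load(open("scene.pkl","rb"))
def box(x0,x1,y0,y1,z0,z1): 
    return np.array([[x,y,z] for x in(x0,x1) for y in(y0,y1) for z in(z0,z1)],float)
def W(p,P): return R.from_euler('z',p[2]).apply(np.atleast_2d(P))+[p[0],p[1],0]
Rc=R.from_euler('y',-35,degrees=True)
def coil(P): return Rc.apply(np.atleast_2d(P))+[0,-45,190]
def ct(c): return (np.array(c)+.5)/3.9-.5+[170,115]
def cs(c): return (np.array(c)+.5)/3.75-.5+[140,140]
def fit(p0,top,sc):
    def f(p):
        r=[]
        if top: r.append(proj(T,W(p,[a for a,_ in top]))-ct([b for _,b in top]))
        if sc: r.append(proj(S,W(p,[a for a,_ in sc]))-cs([b for _,b in sc]))
        return np.concatenate(r).ravel()
    s=least_squares(f,p0,loss='soft_l1',x_scale=[10,10,.1]); print(np.round(s.x,3),np.round(s.fun.reshape(-1,2),1).tolist()); return s.x
C=lambda *a: coil(a)[0]
dm=fit([600,0,0],[((-75,105,40),(291,233)),((75,105,40),(268,78)),((-75,-105,40),(524,203)),
  (C(25,48,-48),(392,42)),(C(25,-48,-48),(512,26)),(C(25,48,48),(408,72)),(C(25,-48,48),(530,58))],
  [((75,105,40),(212,462)),((-75,105,40),(355,348)),((75,-105,40),(47,305)),(C(25,-48,48),(97,67)),(C(25,48,48),(160,113)),(C(25,-48,-48),(53,180)),(C(25,48,-48),(122,240)),(C(-25,48,48),(218,130))])
ky=fit([450,250,0],[((95,13,26),(70,207)),((95,-13,26),(101,210)),((-95,13,26),(27,416)),((-95,-13,26),(54,420)),((-11,13,26),(48,320)),((-11,-13,26),(74,324))],
  [((-95,-13,26),(686,436)),((-95,13,26),(706,458))])
cr=fit([450,-250,0],[((105,37,16),(678,216)),((105,-37,16),(763,216)),((-105,37,16),(671,450)),((-105,-37,16),(762,452))],[])
pickle.dump((dm,ky,cr),open("pose.pkl","wb"))
E
cat >> fit.py <<'E'
db=[box(-75,75,-105,105,0,40),coil(box(-25,25,-48,48,-48,48)),coil(box(-25,25,-23,23,-23,23))]
kb=[box(-95,-11,-13,13,0,26),box(63,95,-13,13,0,26)]
cb=[box(-105,105,-37,37,0,16)]+[box(a,b,c,e,16,30) for a,b in((73,103),(-103,-73)) for c,e in((19,35),(-35,-19))]
E_=[(i,j) for i in range(8) for j in range(i) if bin(i^j).count('1')==1]
def draw(d,x0,y0,x1,y1,s):
    im=cv2.resize(d["img"][y0:y1,x0:x1],None,fx=s,fy=s,interpolation=cv2.INTER_CUBIC)
    im=cv2.convertScaleAbs(im,alpha=1.3)
    for p,bs,c in((dm,db,(255,0,0)),(ky,kb,(0,255,0)),(cr,cb,(255,0,255))):
        for b in bs:
            q=(proj(d,W(p,b))-[x0,y0]+.5)*s-.5
            for i,j in E_: cv2.line(im,tuple(int(v) for v in q[i].round()),tuple(int(v) for v in q[j].round()),c,1)
    return im
if __name__=="__main__":
    a=draw(T,170,115,375,240,3.9)[:, :]; b=draw(S,140,140,340,300,3.0)
    a=cv2.resize(a,(600,366)); 
    cv2.imwrite("pics/ov_t.png",draw(T,170,115,375,240,3.9)); cv2.imwrite("pics/ov_s.png",draw(S,140,140,340,300,3.75))
    o=np.zeros((600,800,3),np.uint8)
    t=draw(T,225,115,310,185,5); o[:300,:400]=t[:300,:400]
    t=draw(T,170,160,205,230,4.2); o[:290,400:540]=t[:290,:140]
    t=draw(T,335,165,375,235,4.2); o[:290,560:720]=t[:290,:160]
    t=draw(S,140,150,235,270,2.5); o[300:600,:237]=t[:,:237]
    t=draw(S,255,250,335,300,4.5); o[310:535,260:620]=t[:225,:360]
    t=draw(S,175,140,230,175,3); o[310:415,630:795]=t
    cv2.imwrite("pics/ov.png",o)
E
python3 fit.py
```

```text
[ 6.49562e+02 -9.85300e+00  1.48000e-01] [[-0.5, 0.8], [-0.4, -1.8], [1.1, 0.1], [-0.2, -0.8], [-0.7, -0.7], [-0.4, 0.8], [0.9, 0.0], [-2.3, -1.0], [0.7, -0.5], [-1.6, -1.5], [-0.9, -1.1], [3.7, 4.0], [-1.1, -0.5], [0.8, 1.8], [1.8, 0.1]]
[ 4.95209e+02  2.79373e+02 -1.81000e-01] [[0.4, -1.1], [-0.1, -0.4], [-0.6, -0.3], [0.0, 0.1], [-0.6, 0.0], [0.2, 0.4], [0.3, -1.3], [-0.1, -0.3]]
[ 4.82736e+02 -2.94803e+02 -4.10000e-02] [[0.2, -0.8], [-0.5, 0.3], [1.1, -0.1], [-0.6, 0.4]]
```

View pics/ov.png

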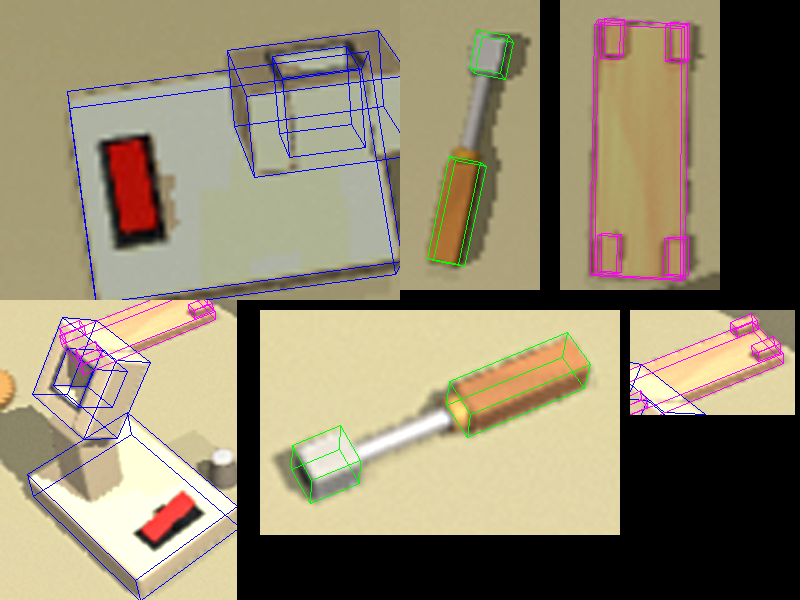

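The overlay shows the key and cradle wireframes within about 1 px. The demagnetizer's far base edge is about 1.5 px off at (70,92), so I'll refine it on image gradients.

```bash
cat > ref.py <<'E'
from fit import *
from scipy.optimize import minimize
from scipy.ndimage import map_coordinates
def grad(d):
    g=cv2.GaussianBlur(d["img"].astype(np.float32),(0,0),0.9)
    return np.minimum(np.sqrt(sum(cv2.Sobel(g,cv2.CV_32F,a,b)**2 for a,b in((1,0),(0,1))).sum(2)),150)
GT,GS=grad(T),grad(S)
def seg(a,b,n=30): return np.array(a)+np.linspace(.05,.95,n)[:,None]*(np.array(b,float)-np.array(a))
def cost(p,st,ss):
    v=[]
    for d,G,s in((T,GT,st),(S,GS,ss)):
        if len(s): q=proj(d,W(p,np.concatenate(s))); v.append(map_coordinates(G,[q[:,1],q[:,0]],order=1))
    return -np.concatenate(v).mean()
F=[C(25,a,b) for a,b in((48,48),(48,-48),(-48,-48),(-48,48))]
B=lambda x,y,z=40:(x,y,z)
far=[seg(F[i],F[(i+1)%4]) for i in range(4)]+[seg(C(25,23*a,23*b),C(25,23*c,23*e)) for a,b,c,e in((1,1,1,-1),(1,-1,-1,-1),(-1,-1,-1,1),(-1,1,1,1))]
st=far+[seg(B(-75,105),B(75,105)),seg(B(-75,105),B(-75,-105)),seg(B(75,105),B(75,15)),seg(B(-75,-105),B(0,-105))]
ss=far+[seg(B(-75,105),B(75,105)),seg(B(75,105),B(75,-105)),seg(B(75,105),B(75,105,0)),seg(B(-75,105),B(-75,20)),seg(F[0],C(-25,48,48)),seg(C(-25,48,48),C(-25,48,-48))]
cst=[seg(B(105,37,16),B(105,-37,16)),seg(B(-105,37,16),B(-105,-37,16)),seg(B(105,37,16),B(-105,37,16)),seg(B(105,-37,16),B(-105,-37,16))]
def go(p,st,ss):
    s=min((minimize(cost,np.array(p)+[dx,dy,0],(st,ss),method='Nelder-Mead',options=dict(initial_simplex=np.array(p)+[dx,dy,0]+np.array([[0,0,0],[5,0,0],[0,5,0],[0,0,.03]]))) for dx in(-6,-3,0,3) for dy in(-4,0,4)),key=lambda s:s.fun)
    print(np.round(s.x,3),round(s.fun,1),round(cost(p,st,ss),1)); return s.x
go(dm,st,[]); go(dm,[],ss); dm2=go(dm,st,ss); go(cr,cst,[])
# keep clicked cradle; refined demag
pickle.dump((dm2,ky,cr),open("pose.pkl","wb"))
E
python3 ref.py | tail -4
```

```text
[ 6.48618e+02 -1.03270e+01  1.81000e-01] -120.8 -117.1
[ 6.49005e+02 -6.89700e+00  1.53000e-01] -121.7 -116.7
[ 6.48736e+02 -8.69400e+00  1.71000e-01] -119.1 -116.9
[ 4.77080e+02 -2.89514e+02 -4.80000e-02] -96.3 -80.3
```

```bash
cat > plan.py <<'E'
from h import *
import pickle
dm,ky,cr=pickle.load(open("pose.pkl","rb"))
Rz=lambda a:R.from_euler('z',a)
FL=R.from_euler('x',np.pi)
e=lambda r:r.as_euler('xyz')
def D(P): return Rz(dm[2]).apply(P)+[dm[0],dm[1],0]
Rcoil=Rz(dm[2])*R.from_euler('y',-35,degrees=True)
coilO=D([0,-45,190])
def Cw(P): return Rcoil.apply(P)+coilO
def down(yaw): return e(Rz(yaw)*FL)
E
python3 - <<'E'
from plan import *
def t(n,p,o):
    q=robot.inverse_kinematics(list(p),list(o)); print(n,np.round(p),None if q is None else np.round(q,2))
for s in(1,-1):
    t("press",D([-34,70,52]),down(dm[2]+s*np.pi/2))
    t("pressfar",D([34,70,52]),down(dm[2]+s*np.pi/2))
for f in(0,np.pi):
    t("key",Rz(ky[2]).apply([-30,0,3])+[ky[0],ky[1],0],down(ky[2]+f))
    for x in(-230,-90): t("coil",Cw([x,0,0])+0,e(Rcoil*FL*Rz(f)))
    t("cr",Rz(cr[2]).apply([-30,0,19])+[cr[0],cr[1],0],down(cr[2]+f))
print(robot.current_t())
E
```

```text
press [603.  54.  52.] [-0.09  0.51  1.6   0.    1.03 -0.27]
pressfar [670.  66.  52.] [-0.07  0.61  1.41  0.    1.12 -0.24]
press [603.  54.  52.] [-0.09  0.51  1.6  -0.    1.03  2.88]
pressfar [670.  66.  52.] [-0.07  0.61  1.41 -0.    1.12  2.9 ]
key [466. 285.   3.] [ 0.34  0.49  1.79 -0.    0.86  2.1 ]
coil [471. -85.  58.] [-0.82  0.16  2.4   1.21  0.54 -0.48]
coil [584. -66. 138.] [-0.55  0.15  2.1   0.79  0.56  0.24]
cr [ 453. -294.   19.] [-0.78  0.46  1.8  -0.    0.89  0.83]
key [466. 285.   3.] [ 0.34  0.49  1.79 -0.    0.86 -1.05]
coil [471. -85.  58.] [-0.82  0.16  2.4   1.21  0.54  2.66]
coil [584. -66. 138.] [-0.55  0.15  2.1   0.79  0.56 -2.9 ]
cr [ 453. -294.   19.] [-0.78  0.46  1.8   0.    0.89 -2.31]
0.1
```

Run:
```python
from plan import *
o=down(dm[2]+np.pi/2)
robot.move_gripper(0.0)
robot.move_ptp([450,110,270],o)
robot.move_linear(D([-34,70,95]),o,speed=250)
robot.move_linear(D([-34,70,68]),speed=100)
print(robot.move_linear(D([-34,70,50.5]),speed=30,f_stop=20), robot.current_tcp_pos(), robot.current_contact_force())
robot.sleep(.15)
robot.move_linear(D([-34,70,100]),speed=200)
robot.move_linear([450,110,270],speed=250)
d=snap("scene"); cv2.imwrite("pics/on.png",cv2.resize(d["img"][200:280,180:250],None,fx=4,fy=4,interpolation=cv2.INTER_CUBIC))
print(robot.current_t())
```

```text
False [603.48055368  54.38117022  51.17720496] [-2.40587849 -0.14909809  7.55324944]
8.0583
```

View pics/on.png

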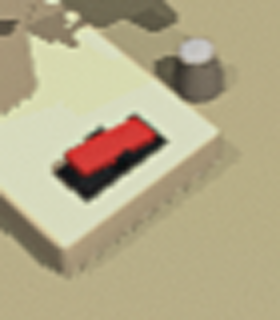

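The rocker now lies with its near end down, at about (145,130) in the crop, so it is on. Next I'll check the bottle's clearance and grasp the key.

Run:
```python
from plan import *
import pickle
T=pickle.load(open("top.pkl","rb"));S=pickle.load(open("scene.pkl","rb"))
ct=lambda c:(np.array(c)+.5)/3.9-.5+[170,115]
cs=lambda c:(np.array(c)+.5)/3.75-.5+[140,140]
b1=unproj(T,[ct((195,402))],115)[0]; b2=unproj(S,[cs((578,245))],118)[0]; b3=unproj(S,[cs((570,352))],0)[0]
print(b1,b2,b3, unproj(T,[ct((377,268))],38))
k=np.array([ky[0],ky[1],0])
for b in(b1,b2): print("bottle in key frame",Rz(-ky[2]).apply(b-k))
```

```text
[408.62204288 154.89314903 115.        ] [405.08290077 152.09637418 118.        ] [408.19155788 158.82655478   0.        ] [[533.02489958   6.7191487   38.        ]]
bottle in key frame [ -62.81178373 -138.01162129  115.        ]
bottle in key frame [ -65.79080449 -141.39878999  118.        ]
```

```bash
python3 - <<'E'
from plan import *
o=down(ky[2]); g=Rz(ky[2]).apply([-30,0,0])+[ky[0],ky[1],0]
robot.move_ptp(g+[0,0,200],o)
robot.move_gripper(0.62)
robot.move_linear(g+[0,0,60],speed=250)
print(robot.move_linear(g+[0,0,3],speed=60,f_stop=12),robot.current_tcp_pos(),robot.current_contact_force())
robot.move_gripper(0.0); print(robot.current_gripper_width()*93,robot.current_finger_force())
f0=robot.current_contact_force()
robot.move_linear(g+[0,0,45],speed=60)
robot.sleep(.2); print(np.round(robot.current_contact_force()-f0,2),robot.current_ft_torque(),robot.current_t())
import pickle
for n in("scene","top"):
    d=snap(n); pickle.dump(d,open(f"{n}_g.pkl","wb"))
E
cat > ovk.py <<'E'
# overlay key as held (rel pose to the tool) on held pictures
import sys,fit,pickle
from plan import *
def box(x0,x1,y0,y1,z0,z1): return fit.box(x0,x1,y0,y1,z0,z1)
E
python3 - <<'E'
import sys; sys.argv=['x']
import os; os.chdir('.')
from h import *
import pickle,contextlib,io
with contextlib.redirect_stdout(io.StringIO()): import fit
fit.T; dm,ky,cr=pickle.load(open("pose.pkl","rb"))if 0 else (None,)*3
ky=fit.ky; out=np.zeros((600,800,3),np.uint8)
S=pickle.load(open("scene_g.pkl","rb")); T=pickle.load(open("top_g.pkl","rb"))
def dr(d,x0,y0,w,h,s):
    im=cv2.convertScaleAbs(cv2.resize(d["img"][y0:y0+h,x0:x0+w],None,fx=s,fy=s,interpolation=cv2.INTER_CUBIC),alpha=1.3)
    for b in fit.kb:
        q=(proj(d,fit.W(ky,b)+[0,0,42])-[x0,y0]+.5)*s-.5
        for i,j in fit.E_: cv2.line(im,tuple(int(v) for v in q[i].round()),tuple(int(v) for v in q[j].round()),(0,255,0),1)
    return im
out[:400,:500]=dr(S,245,220,100,80,5); out[:400,500:800]=dr(T,160,155,60,80,5)
cv2.imwrite("pics/held.png",out[:400])
E
rm ovk.py
```

```text
False [466.05182236 284.89578426   3.32571844] [-0.52507344  0.01476818  0.61474499]
25.807961524975592 29.992539882659912
[-0.24 -0.08 -3.41] [ 0.0249102   0.14214963 -0.06667487] 14.5167
```

View pics/held.png

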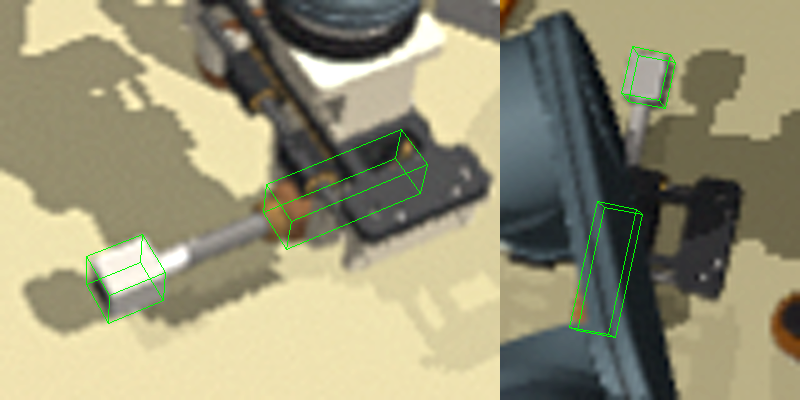

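Key held level: the head sits at (125,275) in the left panel, within about 1 px of the predicted wireframe. Next is the move to the approach line and a force-guarded insertion.

Run:
```python
from plan import *
import pickle
o=e(Rcoil*FL); Z=-9.2
tcp=lambda tip,z=0: Cw([tip-125,0,Z+z])
for t,z in((-80,150),(-80,0),(-20,0),(42,0)):
    q=robot.inverse_kinematics(list(tcp(t,z)),list(o)); print(t,z,np.round(tcp(t,z)),None if q is None else np.round(q,2))
p=robot.current_tcp_pos()
robot.move_linear([p[0],p[1],260],speed=200)
robot.move_ptp(tcp(-80,150),o)
robot.move_linear(tcp(-80),speed=120)
print(robot.current_t(),robot.current_contact_force())
st=robot.move_linear(tcp(-20),speed=50,f_stop=4); print(st,robot.current_contact_force())
for n in("scene","top"): pickle.dump(snap(n),open(f"{n}_i.pkl","wb"))
if not st:
    st=robot.move_linear(tcp(10),speed=40,f_stop=4); print(st,robot.current_contact_force())
    for n in("scene","top"): pickle.dump(snap(n),open(f"{n}_j.pkl","wb"))
print(robot.current_t())
d=pickle.load(open("scene_j.pkl","rb")) if not st else snap("scene")
t=pickle.load(open("top_i.pkl","rb"))
g=lambda im,s:cv2.resize(im,None,fx=s,fy=s,interpolation=cv2.INTER_CUBIC)
A=g(d["img"][150:210,145:210],6); B=g(t["img"][110:190,255:325],5)
o_=np.zeros((400,760,3),np.uint8); o_[:360,:390]=A; o_[:400,400:750]=B
cv2.imwrite("pics/ins.png",cv2.convertScaleAbs(o_,alpha=1.3))
```

```text
-80 150 [410. -91. 188.] [-1.03 -0.27  2.32  0.7   0.97  0.02]
-80 0 [495. -78.  65.] [-0.73  0.17  2.36  1.2   0.5  -0.36]
-20 0 [544. -71.  99.] [-0.62  0.16  2.22  0.98  0.5  -0.02]
42 0 [594. -64. 135.] [-0.52  0.16  2.08  0.78  0.53  0.28]
19.0417 [ 0.46740787 -0.03216946 -2.40432442]
False [-0.43076993 -0.34432058 -2.3382367 ]
False [-0.19495337 -0.25583656 -2.19824672]
21.4917
```

View pics/ins.png

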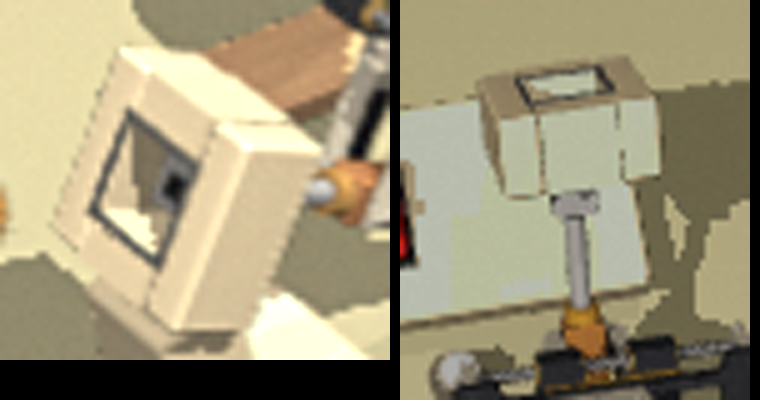

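Run:
```python
from plan import *
import pickle
d=pickle.load(open("scene_j.pkl","rb")); t=pickle.load(open("top_i.pkl","rb"))
s=lambda P:np.round((proj(d,Cw(P))-[145,150]+.5)*6-.5).tolist()
print("tip face centre (175,182?)",s([10,0,0]))
print("mouth corners",s([[25,23,23],[25,23,-23],[25,-23,-23],[25,-23,23]]))
print("outer",s([[25,48,48],[25,48,-48],[25,-48,-48],[25,-48,48]]))
```

```text
tip face centre (175,182?) [[170.0, 187.0]]
mouth corners [[193.0, 167.0], [157.0, 258.0], [98.0, 206.0], [133.0, 117.0]]
outer [[248.0, 145.0], [170.0, 335.0], [49.0, 226.0], [120.0, 41.0]]
```

The head is in the bore with the tip at (175,182), predicted (170,187), so it is about 2 mm off centre and clear of the mouth edges. I'll continue.

Run:
```python
from plan import *
import pickle
Z=-9.7
tcp=lambda tip,z=0: Cw([tip-125,0,Z+z])
st=robot.move_linear(tcp(42),speed=40,f_stop=4); print(st,robot.current_contact_force(),robot.current_tcp_pos()-tcp(42))
robot.sleep(.25)
d=snap("scene"); pickle.dump(d,open("scene_k.pkl","wb"))
if not st:
    st=robot.move_linear(tcp(-80),speed=60,f_stop=4); print(st,robot.current_contact_force())
    robot.sleep(.15)
print(robot.current_t())
```

```text
False [-0.52474507 -0.50139502 -2.08310314] [-0.29330696  0.1628097  -0.29453814]
False [ 0.24925266 -0.40618039 -2.213181  ]
25.075
```

```bash
cat > crd.py <<'E'
import contextlib,io
with contextlib.redirect_stdout(io.StringIO()): from ref import *
def soft(d,x0,y0,x1,y1):
    lab=cv2.cvtColor(d["img"],cv2.COLOR_BGR2LAB).astype(float)[y0:y1,x0:x1,1]
    u=cv2.normalize(lab,None,0,255,cv2.NORM_MINMAX).astype(np.uint8)
    t,m=cv2.threshold(u,0,255,cv2.THRESH_OTSU); return m>0
def ren(d,p,x0,y0,x1,y1,s=8):
    m=np.zeros(((y1-y0)*s,(x1-x0)*s),np.uint8)
    for b in cb:
        q=(proj(d,W(p,b))-[x0,y0]+.5)*s
        cv2.fillConvexPoly(m,cv2.convexHull(q.astype(np.float32)).round().astype(np.int32),255)
    return cv2.resize(m,(x1-x0,y1-y0),interpolation=cv2.INTER_AREA)/255.
tb=(335,160,375,240); m=soft(T,*tb)
sb=(192,140,232,172); ms=soft(S,*sb)
def c1(p): return np.abs(ren(T,p,*tb)-m).sum()
def c2(p): return np.abs(ren(S,p,*sb)-ms).sum()
def run(f,p):
    return minimize(f,p,method='Nelder-Mead',options=dict(initial_simplex=np.array(p)+np.array([[0,0,0],[6,0,0],[0,6,0],[0,0,.04]]),xatol=.05,fatol=.05))
for n,f in(("top",c1),("scene",c2),("both",lambda p:c1(p)+c2(p))):
    s=run(f,cr); print(n,np.round(s.x,3),round(s.fun,1),round(f(cr),1))
print(m.sum(),ms.sum())
g=cv2.cvtColor
def mon(d,b,mm,p,s):
    im=draw(d,*b,s); return im
import fit as F_
F_.cr=s.x
z=lambda d,b,s:cv2.resize(d["img"][b[1]:b[3],b[0]:b[2]],None,fx=s,fy=s,interpolation=cv2.INTER_CUBIC)
o=np.zeros((600,800,3),np.uint8)
o[:560,:280]=F_.draw(T,*tb,7); o[:560,285:565]=cv2.resize(np.repeat((m*255).astype(np.uint8)[...,None],3,2),(280,560),interpolation=cv2.INTER_NEAREST)
o[:180,570:795]=cv2.resize(F_.draw(S,*sb,5.6),(225,180)); o[190:370,570:795]=cv2.resize(np.repeat((ms*255).astype(np.uint8)[...,None],3,2),(225,180),interpolation=cv2.INTER_NEAREST)
cv2.imwrite("pics/cr.png",o)
E
python3 crd.py
```

```text
top [ 4.81671e+02 -2.94106e+02 -6.40000e-02] 595.0 620.2
scene [ 4.82939e+02 -2.96348e+02 -7.90000e-02] 114.7 120.5
both [ 4.81698e+02 -2.94331e+02 -6.50000e-02] 718.2 740.7
823 476
```

View pics/cr.png

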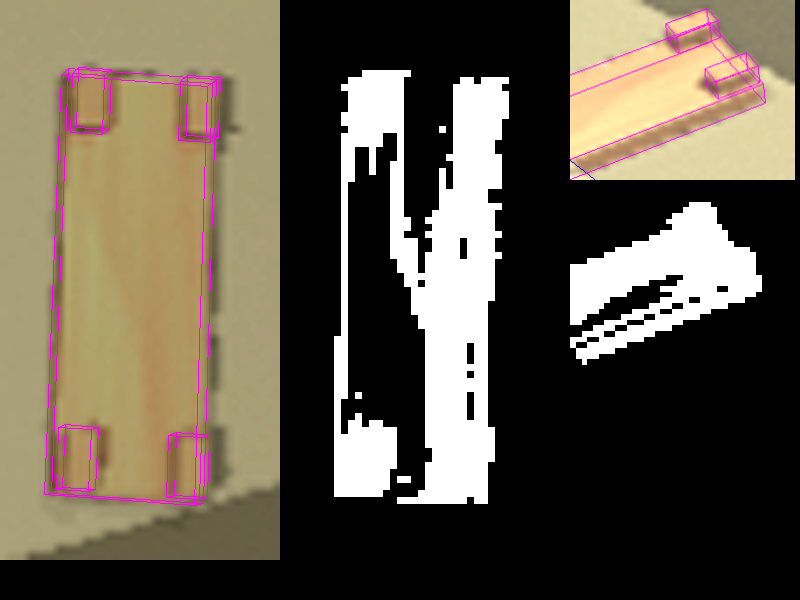

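The cradle overlay fits within about 0.5 px, with plank corners at (64,70), (217,78), (47,493) and (207,502). I'm taking the pose as about (482, -295.3, yaw -0.055). Now to place the key.

Run:
```python
from plan import *
import pickle
cr=np.array([482,-295.3,-0.055])
up=Cw([-205,0,140.]); g=Rz(cr[2]).apply([-30,0,0])+[cr[0],cr[1],0]
robot.move_linear(up,speed=150)
robot.move_ptp(g+[0,0,150],down(cr[2]))
robot.move_linear(g+[0,0,50],speed=120)
robot.sleep(.3); f0=robot.current_contact_force()
pickle.dump((snap("scene"),snap("top")),open("pre.pkl","wb"))
st=robot.move_linear(g+[0,0,18.8],speed=15,f_stop=4)
print(st,robot.current_tcp_pos()-g,robot.current_contact_force()-f0,robot.current_t())
d=snap("scene");t=snap("top")
gg=lambda im,s:cv2.resize(im,None,fx=s,fy=s,interpolation=cv2.INTER_CUBIC)
o=np.zeros((600,800,3),np.uint8); o[:480,:480]=gg(d["img"][120:200,180:260],6); o[:480,485:785]=gg(t["img"][160:240,330:380],6)
cv2.imwrite("pics/place.png",cv2.convertScaleAbs(o,alpha=1.3))
```

```text
True [-2.36651804e-02 -4.02428555e-03  1.91247746e+01] [0.92851865 0.15982239 7.01879526] 30.4667
```

Contact came at TCP z 19.1 against an expected 19.3, so the key is on the plank and not on a cheek. I'll release, retreat and take a look.

Run:
```python
from plan import *
p=robot.current_tcp_pos()
robot.move_gripper(0.6); robot.sleep(.4)
print(robot.current_finger_force())
robot.move_linear([p[0],p[1],150],speed=120)
robot.move_ptp([380,30,330],down(dm[2]+np.pi/2))
t=snap("top");d=snap("scene"); print(robot.current_t())
gg=lambda im,s:cv2.resize(im,None,fx=s,fy=s,interpolation=cv2.INTER_CUBIC)
o=np.zeros((600,800,3),np.uint8); o[:480,:390]=gg(d["img"][120:200,180:245],6); o[:560,400:785]=gg(t["img"][160:240,325:380],7)
cv2.imwrite("pics/place.png",cv2.convertScaleAbs(o,alpha=1.3))
```

```text
0.0
34.4167
```

View pics/place.png

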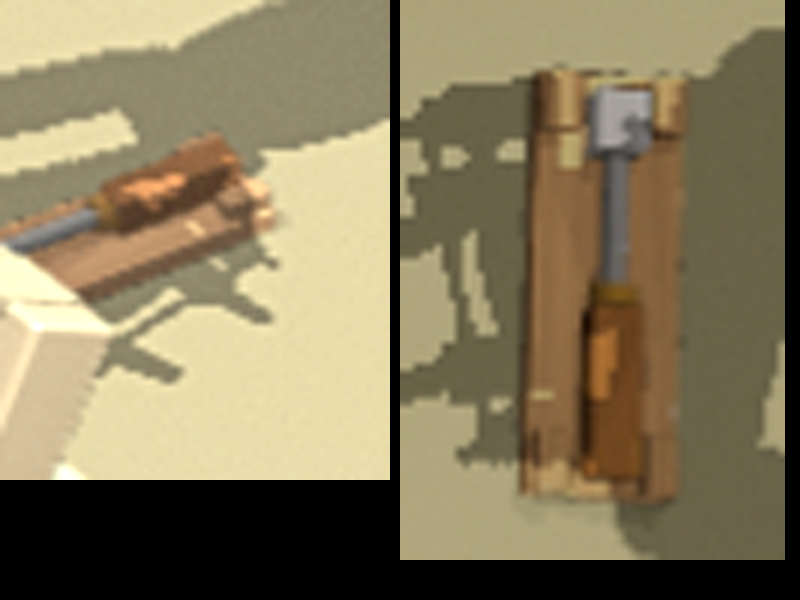

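The key lies on the plank between the cheeks. The head at (620,120) is centred in the cheek gap (586–652), and the handle end is at (610,478), inside the plank. Now to switch off.

Run:
```python
from plan import *
import pickle
robot.move_gripper(0.0); o=down(dm[2]+np.pi/2)
robot.move_ptp([450,110,270],o)
robot.move_linear(D([34,70,110]),o,speed=250)
robot.move_linear(D([34,70,68]),speed=100)
print(robot.move_linear(D([34,70,50.5]),speed=30,f_stop=20), robot.current_tcp_pos(), robot.current_contact_force())
robot.sleep(.15)
robot.move_linear(D([34,70,110]),speed=200)
robot.move_linear([450,110,270],speed=250)
robot.sleep(.3)
d=snap("scene"); s0=pickle.load(open("scene.pkl","rb"))["img"]; s1=pickle.load(open("scene_g.pkl","rb"))["img"]
f=lambda im:cv2.inRange(im,(0,0,120),(70,70,255))[215:255,185:230]
c=lambda a,b:int((a!=b).sum())
print("red px differing from off:",c(f(d["img"]),f(s0)),"from on:",c(f(d["img"]),f(s1)),"on/off:",c(f(s0),f(s1)),robot.current_t())
```

```text
False [670.99370889  65.99556857  51.60804361] [0.73949346 0.30979412 7.29341653]
red px differing from off: 4 from on: 71 on/off: 71 40.7083
```

The rocker matches its original off picture: 4 red pixels differ, against 71 from the on picture. Handing in.

```bash
python3 -c "
from bench import robot
print(robot.hand_in())"
```

```text
the job is handed in; nothing more can be done
None
```

The job is handed in, with no verdict returned: the key went through the live coil and back out with no contact detected, was laid and released on the cradle, and then the rocker was switched off, about 41 s in all; I did not re-measure the bystanders at the end.

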